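# Unfold the crank and clamp a boxed set for wrapping

### The arm

A 6-joint arm with a two-finger parallel gripper is mounted at the origin on a cart in front of the work surface, level with it; the furniture and walls round the work are solid. World frame = base frame: x ahead of the robot, y to its left, z up, the work surface at z = 0. Lengths are in m, angles in rad, forces in N, time in s.
With the tool pointing down it reaches from about 0.225 to 0.875 m from the base axis. Payload 3.4 kg.
Tool frame: the origin (TCP) lies midway between the tips of the shut fingers; the grasp point (between the pads) lies 19 mm behind it (bot.tcp_to_grasp is the distance from the TCP to the grasp point, in m); z points along the fingers, y is the line along which they close (so a half turn about z gives the same grasp; the last joint's range is limited). The gripper opens to 85 mm and grips with 20 to 120 N. Pads are 22 mm wide; open, the fingers measure 114 mm over their backs; the gripper's body (76 mm by 85 mm) begins 54 mm behind the grasp point. The pads swing forward as they close: fully open they stand 13 mm farther back than shut.
Start: joints at [-1.235, 0.276, 1.505, -0, 1.361, -0.121], TCP at [0.254, -0.516, 0.231] pointing down, gripper open.
Joint ranges: [-2.89, 2.89], [-0.75, 2.08], [0.22, 2.7], [-1.18, 4.32], [0.11, 2.71], [-2.7, 2.7]. Speed limits (rad/s): [2.57, 2.57, 3.14, 3.14, 3.14, 3.14].

### API

Orientations are given as a rotation vector (axis times angle).
In Python, from station import bot gives the robot as it stands. Calls block until the motion is done:
- bot.goto(position, orientation): joint-space move of the TCP to a pose.
- bot.servo_line(position, rotation=None, velocity=0.15, max_force=None): straight line of the TCP; rotation=None keeps the orientation; velocity is the mean speed in m/s. With max_force (N) it stops when the force on the tool has changed by that much, and returns True; else False.
- bot.set_joints(angles): joint-space move.
- bot.let_go() and bot.grab(): open the fingers fully, or close them until they stop; the grip force is fixed at half the most.
- bot.wait(seconds).
- bot.ik(position, orientation): joint angles nearest the present ones, or None.
- bot.get_image(name): name is "scene" or "top"; returns a dict with "pixels" (480x640x3 uint8, red, green, blue), "vfov" (degrees; the focal length in pixels is half the picture's height over the tangent of half this angle, whatever the lens; pixels are square), "cx", "cy" (the principal point, pixels), "world_to_cam" (4x4, takes a point from world to camera coordinates). Camera axes: x right, y up, looking along -z (the intrinsics and any distortion apply to the point x, -y, -z); pixel columns grow to the right and rows downward; lengths in m; the calibration is good to about 2 mm. A picture is of the moment at which its call begins. There is no depth.
A pose or a line that the arm cannot do raises bot.Unreachable and nothing moves.
- bot.job_done(): hands the job in; it is judged then, once.
Readings, each from a call of its own:
- bot.read_t(): time.
- bot.read_joint_positions(): joint angles.
- bot.read_qd(): joint speeds.
- bot.read_joint_efforts(): joint torques, N m.
- bot.read_tool_pos(): TCP position.
- bot.read_tcp_rot(): TCP orientation.
- bot.read_force(): force on the tool from outside, world axes, zero at the start.
- bot.read_ft_torque(): the same for the moment, N m.
- bot.read_opening(): finger opening in m.
- bot.read_gripper_force(): force on a finger pad.
Only numpy, scipy, OpenCV 4.12 (cv2) and the standard library are available. Lean on these libraries where they do the work, as an engineer would, in place of code of your own. Each camera call takes 0.05 s, during which the arm holds its last target. There are 200 camera calls.

### The job

The boxed set is standing loose in the wrapping clamp. Fold the crank's handle fully upright into its working position, then turn the crank clockwise (seen from above) by that handle until the box is held firmly between the pad and the fence, without crushing it; leave the box itself untouched by the gripper. Let go, leaving the handle upright and the box clamped, and do not disturb the other things on the counter.

Things in the scene. Friction and masses are not known exactly. Their poses are not given: they have to be found in the camera images.
- clamp: Wrapping clamp, fixed. Grey base 130 x 280 x 12 mm; origin at counter height on the vertical crank axis; y points from the crank to the box (clamping direction), z up. Gear housing 70 x 66 mm round the axis, top at 50 mm. Fence plate at the +y end, top 72 mm above the counter: adjustable, its face set unmeasured anywhere 162 to 176 mm from the axis, so the tight point must be felt.
- crank_axis (a point): Point on the vertical crank axis, 86 mm above the counter, level with the hinge of the handle (clamp's axes).
- handle_pivot (a point): Centre of the handle's hinge at the end of the crank arm, 70 mm from the crank axis, 86 mm above the counter. x axis outward along the arm, z up, y the hinge line. The steel arm is 16 mm wide, its top 74 mm above the counter; the fork at the hinge is 25 mm wide, top 93 mm.
- handle_grip (a point): Point on the centre line of the round black handle (16 mm thick, 12 to 64 mm from its hinge), 44 mm from the hinge; x axis points from the free end to the hinge. Folded, it lies level above the arm, free end towards the crank axis, 4 mm of air below; upright, its end is 150 mm above the counter. It stays where left: about 1.2 N here moves it.
- handle (a joint): Fold angle of the handle: 0 lying flat on the arm (starts at 0 to 0.25), 1.571 upright against its stop, the working position.
- crank (a joint): Crank angle, grows clockwise seen from above; starts 0 to 0.6, travel ends at 4.6. The jaw advances 15 mm per rad. Dry friction: turning the free jaw takes about 5 N tangentially at the handle; the gear stays where left at pad forces up to 20 N. Box tight: each further N at the handle gives about 4.7 N at the pad, each mm of handle travel about 2.5 N.
- pad: Black rubber pad on the jaw, 76 x 46 mm, centre 45 mm above the counter; origin at the centre of its pressing face, clamp's axes. Gives about 12 N per mm. The box is firmly held from 6 N at the pad; 10 to 18 N is right; above 30 N crushes it.
- gift_box: Boxed craft set 36 mm thick (own x, along the clamping direction), 100 mm wide, 75 mm high, about 0.2 kg, standing upright and loose on the clamp's base (12 mm above the counter) between pad and fence, 2 to 10 mm of air to the fence. Origin at the centre of its underside, z up.
- toy_cup: Small toy cup, 44 x 53 x 28 mm, bystander to the right of the clamp, loose; origin at the centre of its underside.
- ribbon: Reel of ribbon, 66 x 91 x 22 mm, bystander to the right of the clamp, loose; origin on its underside.
- teapot: Toy teapot, 67 x 115 x 70 mm, bystander to the left of the clamp, loose; origin at the centre of its underside.
- stamp: Date stamp, 30 x 48 x 57 mm, bystander to the left of the clamp, loose; origin at the centre of its underside.
Not all that is in view belongs to the job. Leave any yellow look-alike of the gift_box alone.

How it is judged:
On the way, in this order (a step that is already met when the one before it is completed fails the run):
1. the handle is unfolded upright (above 1.45 rad) (value of joint handle above 1.45 rad), for 0.2 s.
2. the box is pressed by the pad with more than 6 N while the fingers turn the upright handle (contact force between pad and gift_box above 6 N and value of joint handle above 1.3 rad and contact force between the fingers and handle above 0.5 N), for 0.2 s.
At the end, for the whole second after the job is handed in: The box stands upright (within 0.1 rad) and still, pressed by the pad with 6 to 30 N; the handle is left upright (above 1.3 rad) (contact force between pad and gift_box between 6 and 30 N and value of joint handle above 1.3 rad and angle between gift_box's own z axis and vertical below 0.1 rad and linear speed of gift_box below 0.01 m/s); the robot touches nothing.
It fails at once if the box is crushed: pad force above 30 N (contact force between pad and gift_box above 30 N).
It fails at once if the fingers touch the box (contact force between the fingers and gift_box above 3 N).
It fails at once if a bystander is moved more than 30 mm (distance of any of toy_cup, ribbon, teapot, stamp from where it was at the start of the episode above 0.03 m).
It also fails if it takes over 72 s, if anything falls off the work surface, if the arm or the gripper's body presses on something with over 40 N, if the wrist force passes 120 N, or if a joint passes its speed limit or range.

## Working session

There is one attempt and no reset: what is moved stays moved. The work goes in short steps, each a Python script; the robot and the scene stay as the last script left them, time stands still between calls to the robot, and variables do not carry over. Pictures are saved under pics/ and viewed, at most 10 in all, crops included, and the job is handed in when it is done.

```bash
ls; mkdir -p pics; python3 - <<'E'
from station import bot
import cv2,numpy as np
for n in("scene","top"):
    d=bot.get_image(n);cv2.imwrite(f"pics/{n}0.png",d["pixels"][:,:,::-1])
    print(n,{k:(np.round(v,4).tolist() if k!="pixels" else 0) for k,v in d.items()})
print(bot.read_tcp_rot(),bot.read_t())
E
```

```text
pics
scene {'pixels': 0, 'vfov': 47.2074, 'cx': 316.279, 'cy': 224.8864, 'world_to_cam': [[-0.7189, -0.695, 0.0133, 0.3597], [0.5358, -0.5418, 0.6476, -0.293], [-0.4429, 0.4726, 0.7619, -1.1216], [0.0, 0.0, 0.0, 1.0]]}
top {'pixels': 0, 'vfov': 43.8892, 'cx': 329.0528, 'cy': 243.4987, 'world_to_cam': [[0.0521, -0.9986, 0.0057, 0.0076], [0.9761, 0.0521, 0.2112, -0.4776], [-0.2112, -0.0055, 0.9774, -1.2872], [0.0, 0.0, 0.0, 1.0]]}
[-3.05840183e+00 -7.10977943e-01  2.51533149e-04] 0.1
```

View pics/scene0.png

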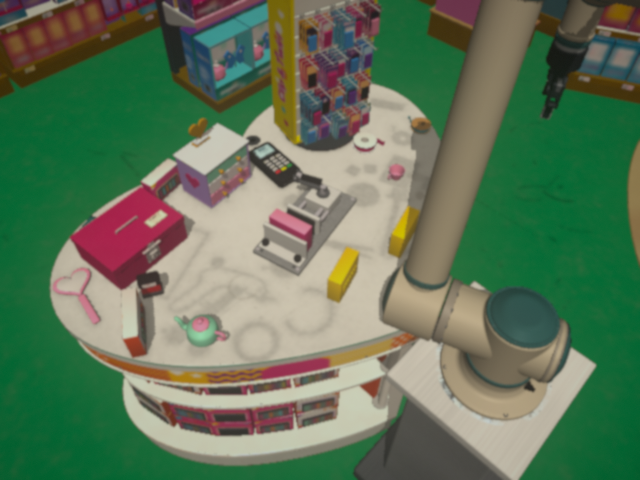

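View pics/top0.png

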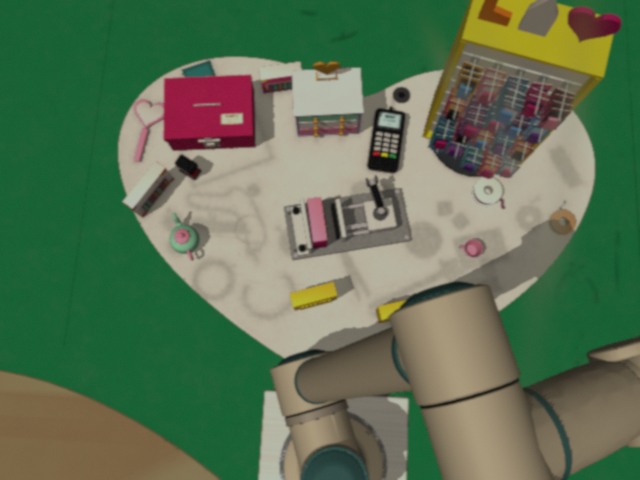

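The clamp is mid-counter: in the top view the crank axis is near (380,212), the handle near (375,185), the pink box near (317,222) and the fence near (298,226). Next I'll zoom in on both views.

```bash
python3 - <<'E'
import cv2,numpy as np
a=cv2.imread("pics/top0.png")[165:265,275:425];b=cv2.imread("pics/scene0.png")[165:275,245:365]
a=cv2.resize(a,(750,500)[:2],interpolation=cv2.INTER_CUBIC)
b=cv2.resize(b,(600,550),interpolation=cv2.INTER_CUBIC)
cv2.imwrite("pics/t1.png",a);cv2.imwrite("pics/s1.png",b)
E
```

```text
(no output)
```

View pics/t1.png

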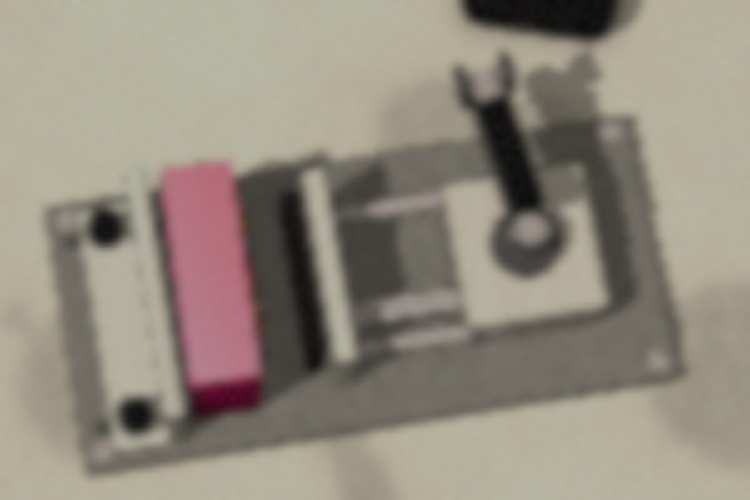

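View pics/s1.png

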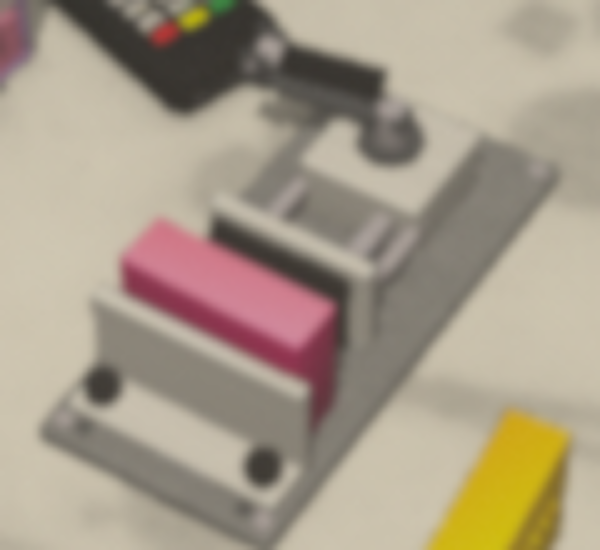

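The crops show the base corners, the hinge at about (487,82) and the axis knob at about (528,226) in the top crop. In the scene crop the hinge is at about (268,48). I'll cast rays through these.

```bash
cat > geo.py <<'E'
import numpy as np
from station import bot
def cam(d):
    return dict(f=240/np.tan(np.radians(d["vfov"]/2)),cx=d["cx"],cy=d["cy"],M=np.array(d["world_to_cam"]))
def ray(c,u,v):
    R=c["M"][:3,:3];o=-R.T@c["M"][:3,3]
    return o,R.T@np.array([(u-c["cx"])/c["f"],-(v-c["cy"])/c["f"],-1.])
def onz(c,u,v,z):
    o,d=ray(c,u,v);return o+d*(z-o[2])/d[2]
def tri(ra,rb):
    (o1,d1),(o2,d2)=ra,rb
    s=np.linalg.lstsq(np.c_[d1,-d2],o2-o1,rcond=None)[0]
    p,q=o1+d1*s[0],o2+d2*s[1];return (p+q)/2,np.linalg.norm(p-q)
E
python3 - <<'E'
from geo import *
np.set_printoptions(precision=4,suppress=True)
T,S=[cam(bot.get_image(n)) for n in("top","scene")]
t=lambda x,y:(x/5+275-.4,y/5+165-.4); s=lambda x,y:(x/5+245-.4,y/5+165-.4)
C=np.array([onz(T,*t(*p),.012) for p in[(45,208),(632,118),(685,375),(90,473)]])
print("base",C[:,:2].tolist(),[np.linalg.norm(C[i]-C[(i+1)%4]) for i in range(4)],C.mean(0))
Cs=np.array([onz(S,*s(*p),.012) for p in[(40,433),(268,548),(560,170)]]);print("baseS",Cs)
print("hinge",onz(T,*t(487,82),.086),onz(S,*s(268,48),.086),tri(ray(T,*t(487,82)),ray(S,*s(268,48))))
print("knob",onz(T,*t(528,226),.08),tri(ray(T,*t(528,226)),ray(S,*s(393,112))))
H=np.array([onz(T,*t(*p),.05) for p in[(447,187),(580,165),(610,302),(470,328)]]);print("housing",H.mean(0),H)
E
```

```text
base [[0.5685853898304635, 0.14402903065732847], [0.6274790544919284, -0.12980635829196127], [0.5043790220346525, -0.15767819551050574], [0.44357697800990564, 0.11475226639738899]] [np.float64(0.2800969189017721), np.float64(0.1262159154026125), np.float64(0.2791330240815947), np.float64(0.128390934070246)] [ 0.536  -0.0072  0.012 ]
baseS [[ 0.5663  0.1479  0.012 ]
 [ 0.4429  0.119   0.012 ]
 [ 0.5041 -0.1523  0.012 ]]
hinge [ 0.617 -0.056  0.086] [ 0.6192 -0.0569  0.086 ] (array([ 0.6168, -0.0555,  0.0883]), np.float64(0.0013096428861535546))
knob [ 0.5529 -0.0771  0.08  ] (array([ 0.5544, -0.078 ,  0.0725]), np.float64(0.001368566346185515))
housing [ 0.5523 -0.0792  0.05  ] [[ 0.5778 -0.0419  0.05  ]
 [ 0.5915 -0.1023  0.05  ]
 [ 0.5277 -0.1178  0.05  ]
 [ 0.5122 -0.0549  0.05  ]]
```

```bash
cat >> geo.py <<'E'
from scipy.spatial.transform import Rotation as Ro
AX=np.array([.553,-.078]); PH0=np.arctan2(.0218,.065)
def rad(p): return np.array([np.cos(p),np.sin(p)])
def tan(p): return np.array([np.sin(p),-np.cos(p)])   # clockwise
def rot(p,sgn=1):
    y=np.r_[tan(p)*sgn,0];z=np.array([0,0,-1.]);return Ro.from_matrix(np.c_[np.cross(y,z),y,z]).as_rotvec()
E
python3 - <<'E'
from geo import *
np.set_printoptions(precision=3,suppress=True)
T,S=[cam(bot.get_image(n)) for n in("top","scene")]
t=lambda x,y:(x/5+275-.4,y/5+165-.4); s=lambda x,y:(x/5+245-.4,y/5+165-.4)
n=np.r_[tan(PH0),0];a=np.r_[AX,0]
for p in[(268,48),(384,70),(384,82),(380,95)]:
    o,d=ray(S,*s(*p));q=o+d*((a-o)@n)/(d@n);print("scene on arm plane",p,"r",(q-a)@np.r_[rad(PH0),0],"z",q[2])
yc=np.array([-.213,.977])
for nm,p,z in[("pad",(298,285),.068),("padplate",(325,262),.07),("boxnear",(245,270),.087),("boxfar",(176,285),.087),("fence",(150,290),.072)]:
    print(nm,(onz(T,*t(*p),z)[:2]-AX)@yc)
print("terminal",onz(T,*t(470,15),.04),onz(T,*t(600,35),.04))
for sg in(1,-1):
  for dp in(0,1,2,2.6,3.2):
    q=bot.ik(np.r_[AX+.07*rad(PH0-dp)+.0345*tan(PH0-dp),.1],rot(PH0-dp,sg));print(sg,dp,None if q is None else np.array(q))
E
```

```text
scene on arm plane (268, 48) r 0.0688869539774497 z 0.08715014270231625
scene on arm plane (384, 70) r 0.0059026741230652205 z 0.09959279830348278
scene on arm plane (384, 82) r 0.0057196358247570914 z 0.09147601952031603
scene on arm plane (380, 95) r 0.007659565495409021 z 0.08163993774536116
pad 0.10572567980928348
padplate 0.0921856649698219
boxnear 0.12873180443604362
boxfar 0.1598107221826991
fence 0.17138495097732748
terminal [ 0.665 -0.05   0.04 ] [ 0.658 -0.111  0.04 ]
1 0 [-0.249  0.459  1.559 -0.     1.123  0.999]
1 1 [-0.364  0.417  1.634 -0.     1.091  1.884]
1 2 None
1 2.6 None
1 3.2 [-0.277  0.252  1.901 -0.     0.988 -2.112]
-1 0 [-0.249  0.459  1.559 -0.     1.123 -2.143]
-1 1 [-0.364  0.417  1.634 -0.     1.091 -1.258]
-1 2 [-0.405  0.32   1.796 -0.     1.025 -0.3  ]
-1 2.6 [-0.364  0.27   1.875  0.     0.997  0.342]
-1 3.2 [-0.277  0.252  1.901 -0.     0.988  1.029]
```

Geometry agrees with the given sizes: hinge radius 69 mm, fence at about 171 mm, and the pad has about 29 mm of travel to tight, or roughly 1.95 rad. Now I'll grasp the folded handle.

```bash
python3 - <<'E'
from geo import *
np.set_printoptions(precision=3,suppress=True)
import cv2
p=np.r_[AX+.026*rad(PH0),.078]; R=rot(PH0,-1)
bot.goto(p+[0,0,.15],R); print(bot.read_t(),bot.read_tool_pos(),bot.read_force())
print(bot.servo_line(p,velocity=.1,max_force=8),bot.read_tool_pos(),bot.read_force())
bot.grab(); print(bot.read_opening(),bot.read_gripper_force(),bot.read_force(),bot.read_t())
d=bot.get_image("scene");cv2.imwrite("pics/g1.png",cv2.resize(d["pixels"][130:290,230:430,::-1],None,fx=3,fy=3))
E
```

```text
2.2917 [ 0.578 -0.07   0.228] [ 0.816 -0.167  0.289]
False [ 0.578 -0.07   0.079] [-0.228 -0.797 -0.171]
0.013867164610776276 58.43061447143555 [-1.138  0.228  0.282] 4.6
```

View pics/g1.png

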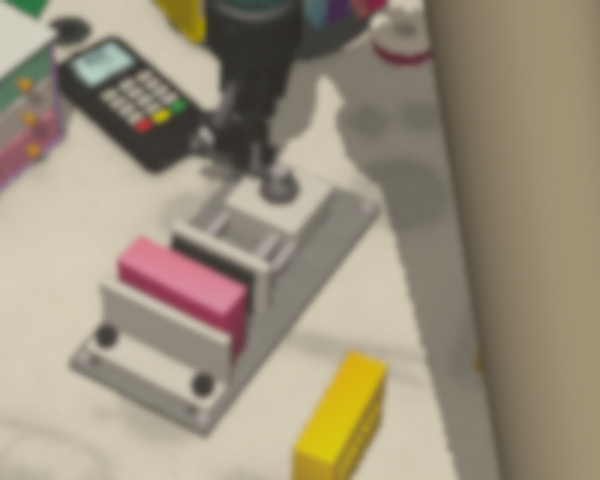

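The fingers straddle the handle beside the axis knob (275,185 in the crop), and the opening of about 14 mm matches the handle. Next is the unfolding arc.

```bash
python3 - <<'E'
from geo import *
np.set_printoptions(precision=2,suppress=True)
z0=bot.read_tool_pos()[2]
h0=.086+.044*np.sin(.1)
for th in np.linspace(.25,1.62,10):
    p=np.r_[AX+(.07-.044*np.cos(th))*rad(PH0), z0+.086+.044*np.sin(th)-h0]
    st=bot.servo_line(p,velocity=.06,max_force=45)
    print(round(th,2),st,bot.read_tool_pos()-p,bot.read_force(),round(bot.read_opening(),4))
    if st: break
print(bot.read_t())
E
```

```text
0.25 False [ 0.  0. -0.] [ 2.82  0.86 -5.65] 0.0136
0.4 False [ 0.  0. -0.] [  5.87   1.9  -10.19] 0.0136
0.55 False [ 0.  0. -0.] [  5.56   1.39 -11.28] 0.0136
0.71 False [-0.  0. -0.] [  5.21   1.15 -13.75] 0.0133
0.86 False [-0.  0. -0.] [  4.26   0.32 -13.81] 0.0134
1.01 False [0. 0. 0.] [  7.68   2.63 -15.53] 0.0115
1.16 False [ 0. -0.  0.] [ 1.34 -0.25  1.45] 0.0002
1.32 False [ 0. -0.  0.] [-0.49  0.18 -0.1 ] -0.0001
1.47 False [0. 0. 0.] [0.78 0.01 0.81] -0.0
1.62 False [ 0.  0. -0.] [-1.05 -0.11 -0.65] -0.0002
7.2333
```

The grip slipped off near 1.0 rad because it was close to the fingertips. I'll finish by pushing outward with the closed fingers from the axis side.

```bash
python3 - <<'E'
from geo import *
import cv2
np.set_printoptions(precision=3,suppress=True)
P=lambda r,z:np.r_[AX+r*rad(PH0),z]
bot.servo_line(P(.072,.2)); bot.servo_line(P(0.0,.2))
print(bot.servo_line(P(0.0,.113),velocity=.1,max_force=6),bot.read_tool_pos())
f0=bot.read_force()
for r in np.arange(.01,.062,.004):
    st=bot.servo_line(P(r,.113),velocity=.03,max_force=7)
    f=bot.read_force()-f0; print(round(r,3),st,f,"rad",f[:2]@rad(PH0),"r",(bot.read_tool_pos()[:2]-AX)@rad(PH0))
    if st: break
print(bot.read_t())
for n in("scene","top"):
    d=bot.get_image(n);im=d["pixels"][130:250,260:420,::-1] if n=="scene" else d["pixels"][150:270,270:430,::-1]
    cv2.imwrite(f"pics/u_{n}.png",cv2.resize(im,None,fx=4,fy=4))
E
```

```text
False [ 0.554 -0.078  0.114]
0.01 True [-0.724 -1.016  0.78 ] rad -1.0097059682036735 r 0.005475841354852941
9.9
```

View pics/u_scene.png

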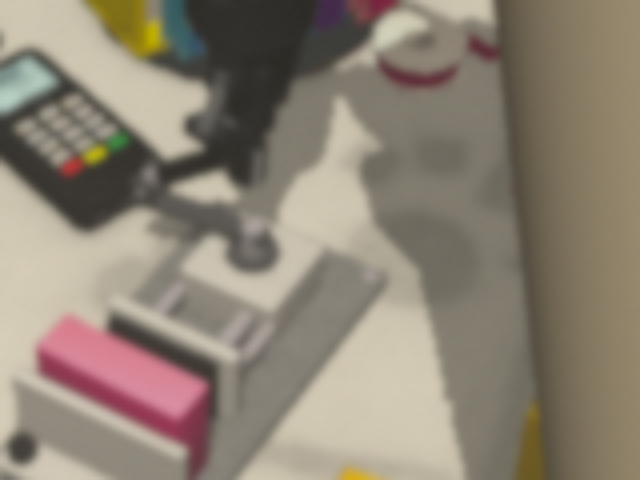

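The handle is partly up, at about 0.7 rad, with its free end near (215,155) right beside the fingers. I'll keep pushing outward.

```bash
python3 - <<'E'
from geo import *
import cv2
np.set_printoptions(precision=2,suppress=True)
P=lambda r,z:np.r_[AX+r*rad(PH0),z]
for r in np.arange(.008,.064,.004):
    st=bot.servo_line(P(r,.113),velocity=.025,max_force=14)
    f=bot.read_force(); rr=(bot.read_tool_pos()[:2]-AX)@rad(PH0);print(round(r,3),st,f,"rad",round(f[:2]@rad(PH0),2),"r",round(rr,4))
    if st or f[:2]@rad(PH0)<-9: break
print(bot.read_t())
bot.servo_line(P(rr-.02,.113)); bot.servo_line(P(rr-.02,.23))
d=bot.get_image("scene");cv2.imwrite("pics/u2.png",cv2.resize(d["pixels"][130:250,260:420,::-1],None,fx=4,fy=4))
E
```

```text
0.008 False [-5.72 -1.9   3.42] rad -6.02 r 0.0062
0.012 False [-12.14  -4.74   8.19] rad -13.02 r 0.0068
10.575
```

View pics/u2.png

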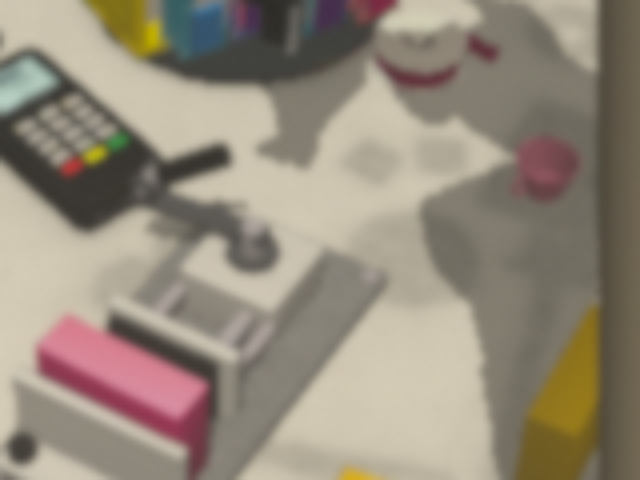

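```bash
python3 - <<'E'
from geo import *
S=cam(bot.get_image("scene"));n=np.r_[tan(PH0),0];a=np.r_[AX,0]
for p in[(148,182),(180,165),(226,145),(230,155),(226,164),(250,222)]:
    o,d=ray(S,p[0]/4+260-.4,p[1]/4+130-.4);q=o+d*((a-o)@n)/(d@n);print(p,"r",(q-a)@np.r_[rad(PH0),0],"z",q[2])
E
```

```text
(148, 182) r 0.07338875303251433 z 0.08209488094238038
(180, 165) r 0.051212742801657815 z 0.10615770503111355
(226, 145) r 0.020636494646642436 z 0.13569345582757253
(230, 155) r 0.01789167304241797 z 0.1286723518436368
(226, 164) r 0.020411884044977138 z 0.12016974388080359
(250, 222) r 0.0035284665933346176 z 0.07827862335042912
```

The handle stands at about 0.69 rad. The pure outward push jammed by friction, with the measured force pointing along the handle axis. I'll push along the rising arc instead so friction helps.

```bash
python3 - <<'E'
from geo import *
import cv2
np.set_printoptions(precision=2,suppress=True)
P=lambda r,z:np.r_[AX+r*rad(PH0),z]
def tcp(th,push=.0015):
    c=np.array([.07-.064*np.cos(th)-.008*np.sin(th),.086+.064*np.sin(th)-.008*np.cos(th)])
    return P(c[0]-.0075+push,c[1]-.017+min(.004,.02*max(th-.69,0)))
bot.servo_line(P(-.01,.2)); p=tcp(.69); bot.servo_line(P(-.01,p[2]-.004),velocity=.12)
for th in np.r_[np.arange(.69,1.6,.07),1.62,1.66,1.7,1.74]:
    p=tcp(th); st=bot.servo_line(p,velocity=.04,max_force=20)
    f=bot.read_force();fr=f[:2]@rad(PH0);rr=(bot.read_tool_pos()[:2]-AX)@rad(PH0);print(round(th,2),st,f,"rad",round(fr,2),"r",round(rr,4),round(bot.read_tool_pos()[2],4))
    if st or fr<-8 and th>1.5: break
    if fr<-14: break
print(bot.read_t())
z=bot.read_tool_pos()[2]
if rr>.04: 
    bot.servo_line(P(rr-.025,z)); bot.servo_line(P(rr-.025,.22))
d=bot.get_image("scene");cv2.imwrite("pics/u3.png",cv2.resize(d["pixels"][130:250,260:420,::-1],None,fx=4,fy=4))
E
```

```text
0.69 False [-7.14 -3.07  5.26] rad -7.74 r 0.007 0.1039
0.76 False [-4.21 -1.04  2.99] rad -4.32 r 0.0116 0.109
0.83 False [-1.05  0.08  1.09] rad -0.97 r 0.016 0.1139
0.9 False [-0.77 -0.83  0.41] rad -1.0 r 0.0188 0.1184
0.97 False [-0.22 -0.17 -0.93] rad -0.26 r 0.0218 0.1215
1.04 False [0.11 0.06 0.03] rad 0.13 r 0.0252 0.1244
1.11 False [ 0.21 -0.6  -1.05] rad 0.01 r 0.0288 0.127
1.18 False [0.48 0.51 0.31] rad 0.62 r 0.0327 0.1293
1.25 False [ 0.21 -0.17  0.1 ] rad 0.15 r 0.0367 0.1314
1.32 False [ 0.34 -0.68 -0.58] rad 0.11 r 0.0408 0.1332
1.39 False [-0.31 -0.16 -0.34] rad -0.34 r 0.0451 0.1346
1.46 False [ 0.25 -0.31 -0.19] rad 0.14 r 0.0494 0.1358
1.53 False [-5.31 -2.41  0.29] rad -5.8 r 0.0519 0.1362
1.62 False [-13.75  -5.8    4.19] rad -14.88 r 0.0526 0.1363
17.4667
```

View pics/u3.png

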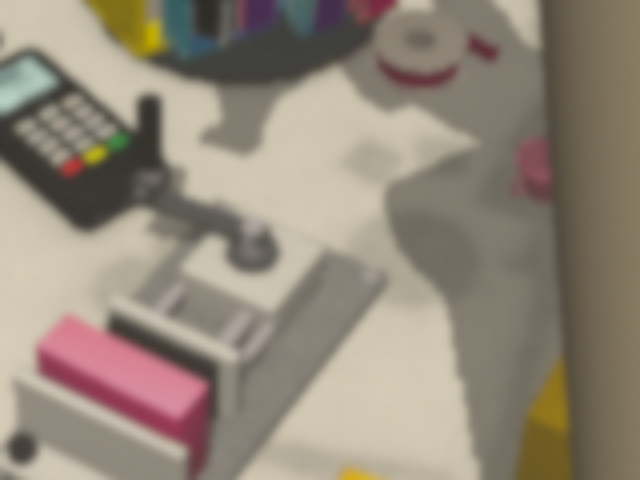

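The handle is upright against its stop; the tip is at (150,100) in the crop. Now I'll open the fingers, straddle the handle and push it clockwise with the trailing finger.

```bash
cat >> geo.py <<'E'
L=.0345;ZP=.097
def tcpc(p,lead=L): return np.r_[AX+.07*rad(p)+lead*tan(p),ZP]
def state(p):
    f=bot.read_force();q=bot.read_tool_pos()[:2]-AX
    # crank angle implied: q = .07 r + L t  -> angle of q is phi - atan(L/.07)
    ph=np.arctan2(q[1],q[0])+np.arctan2(L,.07)
    return -f[:2]@tan(p),f[:2]@rad(p),(PH0-ph)%(2*np.pi),np.hypot(*q)-np.hypot(.07,L)
def push(dp,v=.06):
    p=PH0-dp;bot.servo_line(tcpc(p),rot(p,-1),velocity=v,max_force=25)
    return state(p)
E
python3 - <<'E'
from geo import *
bot.let_go()
p=tcpc(PH0,0)
bot.servo_line(p+[0,0,.11],rot(PH0,-1)); print(bot.servo_line(p,velocity=.12,max_force=6),bot.read_force())
bot.servo_line(tcpc(PH0,L-.006),velocity=.08,max_force=8)
for dp in np.arange(0,1.41,.07):
    s=push(dp); print("%.2f  Ft %.2f Fr %.2f ang %.3f dr %.4f"%(dp,*s))
    if s[0]>12 or abs(s[1])>10: break
print(bot.read_t())
E
```

```text
False [-0.00206573 -0.07944606 -0.49826941]
0.00  Ft -0.29 Fr 0.09 ang 0.002 dr 0.0000
0.07  Ft 3.17 Fr -0.48 ang 0.059 dr -0.0003
0.14  Ft 3.95 Fr -0.01 ang 0.131 dr -0.0003
0.21  Ft 3.20 Fr 0.81 ang 0.206 dr -0.0001
0.28  Ft 4.27 Fr 0.56 ang 0.279 dr 0.0001
0.35  Ft 3.67 Fr -0.17 ang 0.350 dr 0.0002
0.42  Ft 2.37 Fr -0.18 ang 0.420 dr 0.0003
0.49  Ft 2.83 Fr 0.18 ang 0.490 dr 0.0003
0.56  Ft 2.99 Fr -0.04 ang 0.559 dr 0.0003
0.63  Ft 3.33 Fr -0.66 ang 0.629 dr 0.0003
0.70  Ft 2.62 Fr -0.03 ang 0.699 dr 0.0003
0.77  Ft 2.53 Fr 0.18 ang 0.769 dr 0.0003
0.84  Ft 2.98 Fr 0.25 ang 0.838 dr 0.0004
0.91  Ft 2.48 Fr -0.08 ang 0.908 dr 0.0004
0.98  Ft 2.52 Fr -0.13 ang 0.978 dr 0.0004
1.05  Ft 2.81 Fr 0.11 ang 1.047 dr 0.0004
1.12  Ft 2.28 Fr 0.14 ang 1.117 dr 0.0004
1.19  Ft 2.20 Fr 0.51 ang 1.187 dr 0.0003
1.26  Ft 2.85 Fr 0.35 ang 1.257 dr 0.0003
1.33  Ft 2.55 Fr -0.37 ang 1.327 dr 0.0003
1.40  Ft 2.92 Fr 0.26 ang 1.397 dr 0.0003
26.6417
```

```bash
python3 - <<'E'
from geo import *
F=[]
dp=1.4
while dp<2.35:
    dp+=.07 if dp<1.6 else .03
    s=push(dp,.05); m=[s[0]]
    for _ in range(4): bot.wait(.04); m.append(state(PH0-dp)[0])
    m=np.mean(m); F.append(m); s=state(PH0-dp)
    print("%.2f  Ft %.2f Fr %.2f ang %.4f dr %.4f"%(dp,m,s[1],s[2],s[3]))
    if len(F)>3 and m>np.median(F)+1.3 : break
print(bot.read_t())
E
```

```text
1.47  Ft 2.69 Fr 0.19 ang 1.4681 dr 0.0002
1.54  Ft 3.01 Fr 0.37 ang 1.5374 dr 0.0001
1.61  Ft 5.35 Fr -0.33 ang 1.6024 dr -0.0001
1.64  Ft 6.95 Fr -0.26 ang 1.6252 dr -0.0003
28.3333
```

The force rises from about 1.57 rad, which matches the tight point estimated from the images. I'll take small steps and watch the slope.

```bash
python3 - <<'E'
from geo import *
import cv2
dp=1.64
for dp in(1.65,1.66,1.67):
    s=push(dp,.03); m=[]
    for _ in range(8): bot.wait(.03); m.append(state(PH0-dp))
    m=np.mean(m,0); print("%.3f  Ft %.2f Fr %.2f ang %.4f dr %.4f"%(dp,*m))
    if m[0]>7.5: break
print(bot.read_t())
d=bot.get_image("top");cv2.imwrite("pics/c1.png",cv2.resize(d["pixels"][165:265,275:425,::-1],None,fx=5,fy=5))
E
```

```text
1.650  Ft 7.81 Fr -0.39 ang 1.6306 dr -0.0005
28.85
```

View pics/c1.png

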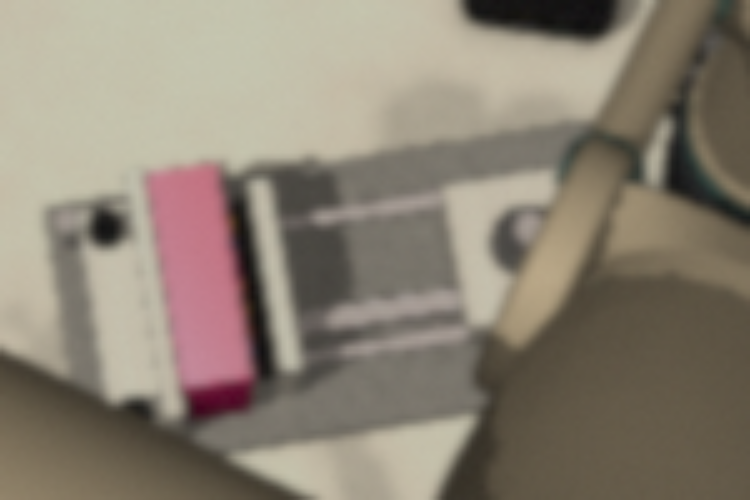

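The box's left face has moved from about x=162 to x=147 and now sits flush with the fence; the pad, at about x=245, touches its right face. Estimates from force and travel put the pad at about 13–17 N, which is the right range. I'll back off, lift and check.

```bash
python3 - <<'E'
from geo import *
import cv2
p=PH0-1.632
bot.wait(.3)
bot.servo_line(tcpc(p,.002),velocity=.05); print(bot.read_force())
print(bot.servo_line(tcpc(p,.002)+[0,0,.15],velocity=.1,max_force=8),bot.read_force(),bot.read_t())
bot.servo_line(np.r_[.45,-.25,.28]); 
d=bot.get_image("scene");cv2.imwrite("pics/f1.png",cv2.resize(d["pixels"][150:280,240:400,::-1],None,fx=4,fy=4))
E
```

```text
[0.67343941 0.75215853 0.12740102]
False [-0.33714684 -0.45877417 -0.90345678] 31.675
```

View pics/f1.png

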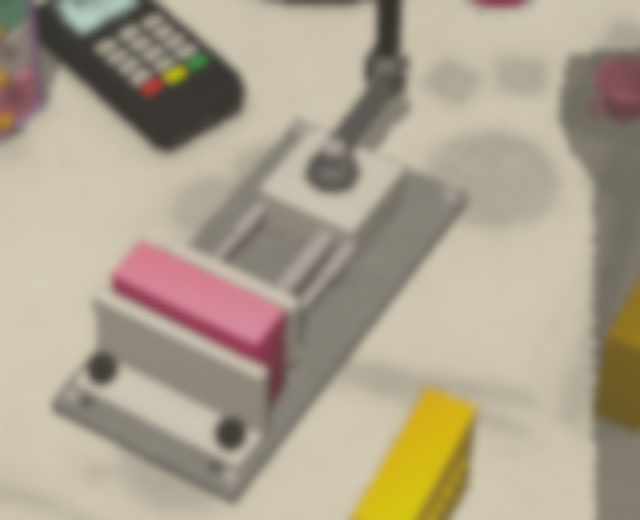

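The handle is upright, the box sits between pad and fence, and the gripper is clear. Handing in.

```bash
python3 -c "
from station import bot
print(bot.job_done())"
```

```text
the job is handed in; nothing more can be done
None
```

I handed the job in with the handle upright against its stop and the box clamped against the fence at an estimated 13–17 N of pad force, judged from handle force and travel since the pad can't be read directly; the gripper is clear and nothing else was seen to move, but no verdict came back.

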